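# Put the lids on the stock jars and the instrument box

### The arm

A 6-joint arm with a two-finger parallel gripper is mounted at the origin on the work surface. World frame = base frame: x ahead of the robot, y to its left, z up, the work surface at z = 0. Lengths are in m, angles in rad, forces in N, time in s.
With the tool pointing down it reaches from about 0.375 to 0.975 m from the base axis. Payload 3.8 kg.
Tool frame: the origin (TCP) lies midway between the tips of the shut fingers; the grasp point (between the pads) lies 19 mm behind it; z points along the fingers, y is the line along which they close (so a half turn about z gives the same grasp; the last joint's range is limited). The gripper opens to 85 mm and grips with 20 to 120 N. Pads are 22 mm wide; open, the fingers measure 114 mm over their backs; the gripper's body (76 mm by 85 mm) begins 54 mm behind the grasp point. The pads swing forward as they close: fully open they stand 13 mm farther back than shut.
Start: joints at [-1.145, 0.264, 1.604, -0, 1.274, -0.037], TCP at [0.301, -0.604, 0.231] pointing down, gripper open.
Joint ranges: [-2.63, 2.63], [-0.94, 2.18], [0.31, 2.57], [-1.31, 4.45], [0, 2.66], [-2.55, 2.55]. Speed limits (rad/s): [2.57, 2.57, 3.14, 3.14, 3.14, 3.14].

### API

Orientations are given as a rotation vector (axis times angle).
In Python, from workcell import bot, cams gives the robot as it stands.
- The arm moves only by the tool play_rows, never from a script. Its argument "rows" is a list of rows, each a list of 2 entries, a list of its own where there are three numbers: the shift along the tool's x, y, z scaled (see below), then the turn, a rotation vector about the tool's x, y, z scaled (see below). A call has 1 to 20 rows; each row is the pose to reach, as a shift and turn from the pose commanded when the call began, along the tool's axes at that moment; what a row does not reach only later rows make up. The controller multiplies each number of a shift by 250 mm and each number of a turn by 45 degrees. A row lasts 1/12 s, in which the tool goes at most 41.7 mm and 7.16 degrees, less where a joint would pass 70% of its speed; a pose out of reach is approached as far as the arm can. A call with a number of a shift or a turn outside -1 to 1 is refused whole. A call with a gripper value outside its range is refused whole. "claw" is the opening, from -1 (shut) to 1 (fully open), set as the call begins (left out, the last holds). The fingers move at their own pace and stop on an object; "newtons" is the grip in N (left out, the last holds). Time passes only in rows, so rows that repeat a pose let the fingers close. It gives the time, the measured TCP pose, the force, the opening and the grip force at its end, in the units of the state.
- bot.read_state(): the state, without advancing time (a new reading comes with each control period).
- cams.read_camera(name): name is "scene" or "top" or "wrist"; returns a dict with "image" (400x640x3 uint8, red, green, blue), "K" (3x3 intrinsics, pixels), "T" (4x4, takes a point from camera to world coordinates); the wrist camera has in their place "mount" (4x4, takes a point from camera to tool coordinates, whose origin is the TCP and whose axes are the flange's). Camera axes: x right, y down, z forward; pixel columns grow to the right and rows downward; lengths in m; the calibration is good to about 2 mm. A picture is of the moment at which its call begins: read the wrist's pose just before it. There is no depth.
- bot.finish_job(): hands the job in; it is judged then, once.
The state is a dict: "time": time; "q": joint angles; "joint_vel": joint speeds; "joint_torque": joint torques, N m; "tool_pos": TCP position; "tcp_rot": TCP orientation; "wrist_force": force on the tool from outside, world axes, zero at the start; "torque": the same for the moment, N m; "width": opening from 0.0 (shut) to 1.0 (fully open); "grip_force": force on a finger pad.
Only numpy, scipy, OpenCV 4.12 (cv2) and the standard library are available. Lean on these libraries where they do the work, as an engineer would, in place of code of your own. Each camera call takes 0.05 s, during which the arm holds its last target. There are 200 camera calls.

### The job

We are closing the clean bench for the night: put each of the four loose lids on the open steel vessel it belongs to, the three round knobbed lids on the three open jars by size and the rectangular lid on the instrument box, so that each sits centred and flat on its rim all round. Set the lids down, do not drop them, and leave the vessels, the stack of dishes and the amber bottle standing where they are.

Things in the scene. Friction and masses are not known exactly. Their poses are not given: they have to be found in the camera images.
- small_jar: Smallest of three open round steel jars, straight-sided, 64 mm outside diameter, 70 mm high, wall 3 mm, a few glass vials inside below half height. Loose but heavy. Origin: centre of its underside, z up; the rim is 70 mm above it.
- small_lid: Smallest of three round steel lids, lying knob up: flange 70 mm across, 3 mm thick; below it a plug 12 mm deep, tapering from 52 to 40 mm across (jar mouth 58 mm); on top a neck 14 mm thick, 15 to 21 mm above the origin, and a black knob 22 mm across, 21 to 43 mm. Origin: centre of the plug's foot, on which it stands; z up. Seated, its origin is 58 mm above the jar's origin.
- medium_jar: Middle of three open round steel jars, straight-sided, 82 mm outside diameter, 85 mm high, wall 3 mm, a few glass vials inside below half height. Loose but heavy. Origin: centre of its underside, z up; the rim is 85 mm above it.
- medium_lid: Middle of three round steel lids, lying knob up: flange 88 mm across, 3 mm thick; below it a plug 12 mm deep, tapering from 70 to 58 mm across (jar mouth 76 mm); on top a neck 14 mm thick, 15 to 21 mm above the origin, and a black knob 22 mm across, 21 to 43 mm. Origin: centre of the plug's foot, on which it stands; z up. Seated, its origin is 73 mm above the jar's origin.
- large_jar: Largest of three open round steel jars, straight-sided, 100 mm outside diameter, 100 mm high, wall 3 mm, a few glass vials inside below half height. Loose but heavy. Origin: centre of its underside, z up; the rim is 100 mm above it.
- large_lid: Largest of three round steel lids, lying knob up: flange 106 mm across, 3 mm thick; below it a plug 12 mm deep, tapering from 88 to 76 mm across (jar mouth 94 mm); on top a neck 14 mm thick, 15 to 21 mm above the origin, and a black knob 22 mm across, 21 to 43 mm. Origin: centre of the plug's foot, on which it stands; z up. Seated, its origin is 88 mm above the jar's origin.
- instrument_box: Open rectangular steel instrument box, 140 mm long (its x), 84 mm wide (its y), 48 mm high, wall 3 mm, flat forceps lying inside. Loose but heavy. Origin: centre of its underside, z up; the rim is 48 mm above it.
- box_lid: Rectangular steel lid of the instrument box, lying handle up: flange 146 (its x) by 90 mm, 3 mm thick; below it a sloping lip 12 mm deep, 9 mm clear of the box's walls at its foot, 3 mm at the flange; on top a black bar handle along x, 80 mm long, 10 mm wide, 31 to 45 mm above the origin. Origin: centre of the lip's foot; z up. Fits either way round. Seated, its origin is 36 mm above the box's.
- dish_stack: Bystander: a stack of three clear covered culture dishes, 60 mm in diameter, 45 mm high. Origin: centre of its underside.
- amber_bottle: Bystander: a capped amber reagent bottle, 46 mm in diameter, 95 mm high. Origin: centre of its underside.
There are look-alikes about, which are no part of the job. Leave any green or red look-alike of the small_lid alone.

How it is judged:
By the outcome, as a careful person would: the job done as asked, in the order asked, and still so for the second after the job is handed in, with the robot touching nothing.
It also fails if it takes over 120 s, if anything falls off the work surface, if the arm or the gripper's body presses on something with over 40 N, if the wrist force passes 120 N, or if a joint passes its speed limit or range.

## Working session

There is one attempt and no reset: what is moved stays moved. The work goes in short steps, Python scripts to look and compute and a tool call to move; the robot and the scene stay as the last step left them, time stands still between calls to the robot, and variables do not carry over. Pictures are saved under pics/ and viewed, at most 16 in all, crops included, and the job is handed in when it is done.

Besides the shell and the picture viewer there is one more tool, called after "Request:" as name(argument=value, ...), one argument or row to a line, values as JSON. play_rows: Moves the arm, as the interface text tells. Its arguments: {"type":"object","properties":{"rows":{"type":"array","items":{"type":"array"}},"claw":{"type":"number"},"newtons":{"type":"number"}},"required":["rows"]}

```bash
ls; mkdir -p pics
python3 - <<'E'
from workcell import bot,cams
import cv2,numpy as np
s=bot.read_state();print({k:np.round(v,3) for k,v in s.items()})
for n in ("top","scene"):
    c=cams.read_camera(n);cv2.imwrite(f"pics/{n}0.png",c["image"][:,:,::-1]);print(n,np.round(c["K"],1).tolist(),np.round(c["T"],3).tolist())
E
```

```text
pics
{'time': np.float64(0.0), 'q': array([-1.145,  0.265,  1.605,  0.   ,  1.274, -0.037]), 'joint_vel': array([ 0.   , -0.   ,  0.002, -0.   , -0.001, -0.   ]), 'joint_torque': array([ 2.0000e-03, -5.1510e+01, -3.6732e+01, -0.0000e+00,  1.3000e-02,
       -0.0000e+00]), 'tool_pos': array([ 0.301, -0.603,  0.23 ]), 'tcp_rot': array([-3.056e+00, -7.200e-01,  1.000e-03]), 'wrist_force': array([ 0.519, -0.471,  0.041]), 'torque': array([-0.018,  0.037, -0.005]), 'grip_force': np.float64(0.0), 'width': np.float64(1.001)}
top [[412.6, 0.0, 319.1], [0.0, 412.6, 197.7], [0.0, 0.0, 1.0]] [[-0.039, -0.977, 0.209, 0.29], [-0.999, 0.037, -0.012, -0.007], [0.004, -0.209, -0.978, 1.06], [0.0, 0.0, 0.0, 1.0]]
scene [[504.8, 0.0, 325.5], [0.0, 504.8, 200.9], [0.0, 0.0, 1.0]] [[0.54, 0.557, -0.631, 1.272], [0.842, -0.349, 0.412, -0.511], [0.009, -0.753, -0.658, 0.839], [0.0, 0.0, 0.0, 1.0]]
```

View pics/top0.png

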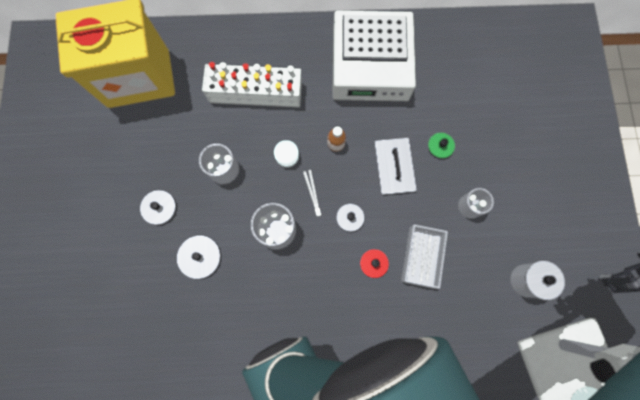

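View pics/scene0.png

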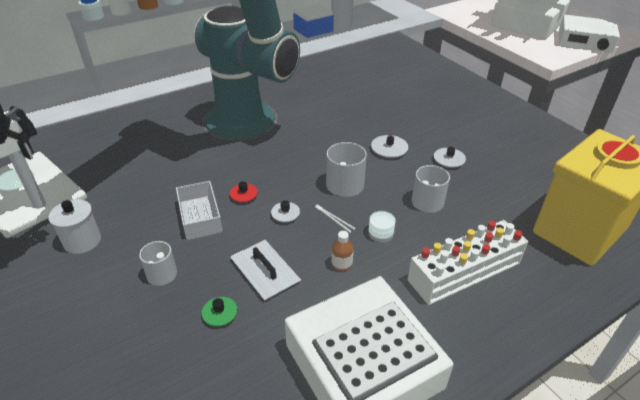

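The top view shows these lids: small steel lid at (350,217), medium at (157,207), large at (198,257) and box lid at (395,166). The jars are small at (478,203), medium at (219,163) and large at (273,227), with the box at (425,257). Possible mistakes for the small lid: red (374,263), green (441,146), and the lidded jar at (540,280). I'll use the plain steel ones.

```bash
cat > h.py <<'E'
from workcell import bot,cams
import cv2,numpy as np
from scipy.spatial.transform import Rotation as R
def cam(name):
    s=bot.read_state(); c=cams.read_camera(name)
    if name=="wrist":
        T=np.eye(4);T[:3,:3]=R.from_rotvec(s["tcp_rot"]).as_matrix();T[:3,3]=s["tool_pos"]; T=T@c["mount"]
    else: T=c["T"]
    return c["image"],c["K"],T
def ray(K,T,uv,z):
    d=T[:3,:3]@np.linalg.solve(K,[uv[0],uv[1],1.]);o=T[:3,3]
    return o+d*(z-o[2])/d[2]
def proj(K,T,p):
    q=T[:3,:3].T@(np.asarray(p)-T[:3,3]);q=K@q;return q[:2]/q[2]
def delta(p,yaw=None):
    """shift and turn (scaled) to bring the TCP to p, pointing straight down, tool y along yaw (rad, mod pi)"""
    s=bot.read_state();A=R.from_rotvec(s["tcp_rot"]).as_matrix()
    sh=A.T@(np.asarray(p)-s["tool_pos"])/.25
    y0=np.arctan2(A[1,1],A[0,1]); 
    if yaw is None: yaw=y0
    yaw=y0+(yaw-y0+np.pi/2)%np.pi-np.pi/2
    y=np.array([np.cos(yaw),np.sin(yaw),0]);z=np.array([0,0,-1.]);B=np.column_stack([np.cross(y,z),y,z])
    rv=R.from_matrix(A.T@B).as_rotvec()/(np.pi/4)
    print("shift",np.round(sh,4),"turn",np.round(rv,4),"q6",np.round(s["q"][5],2),"t",np.round(s["time"],2))
E
python3 - <<'E'
from h import *
im,K,T=cam("top")
m=(im.min(2)>120).astype(np.uint8)
cs,_=cv2.findContours(m,cv2.RETR_EXTERNAL,cv2.CHAIN_APPROX_NONE)
for c in cs:
    if 150<cv2.contourArea(c)<4000:
        (u,v),(a,b),t=cv2.minAreaRect(c);print(round(u),round(v),round(a),round(b),round(t),cv2.contourArea(c),ray(K,T,(u,v),.015).round(3))
for n,uv,z in [("small_lid",(350,217),.015),("medium_lid",(157,207),.015),("large_lid",(198,257),.015),("sj",(479,201),.07),("mj",(217,160),.085),("lj",(273,225),.1),("box",(426,256),.048),("boxlid",(395,166),.015),("bot",(337,140),.06),("dish",(287,154),.045),("lookjar",(546,281),.09)]:
    print(n,ray(K,T,uv,z).round(3))
_,Kw,_=cam("wrist");print(Kw.round(1).tolist(),cams.read_camera("wrist")["mount"].round(3).tolist())
E
```

```text
282 370 42 61 62 323.0 [0.098 0.083 0.015]
396 373 21 102 49 626.5 [ 0.08  -0.185  0.015]
539 277 54 38 26 1466.5 [ 0.291 -0.562  0.015]
198 256 43 43 90 1492.0 [0.375 0.291 0.015]
425 256 40 60 9 2218.0 [ 0.354 -0.281  0.015]
350 217 28 28 90 622.0 [ 0.46  -0.098  0.015]
272 224 44 44 90 1509.5 [0.45  0.103 0.015]
157 207 34 36 90 961.0 [0.505 0.398 0.015]
477 200 34 27 19 638.0 [ 0.493 -0.43   0.015]
313 193 48 9 73 300.0 [ 0.527 -0.006  0.015]
216 160 33 35 90 909.0 [0.627 0.249 0.015]
286 152 25 27 0 532.5 [0.64  0.064 0.015]
395 165 56 37 82 1916.0 [ 0.594 -0.224  0.015]
627 165 122 23 90 1451.5 [ 0.571 -0.839  0.015]
124 85 18 59 79 605.5 [0.85  0.504 0.015]
618 86 33 13 79 363.5 [ 0.798 -0.857  0.015]
632 85 30 14 90 314.5 [ 0.799 -0.896  0.015]
251 83 99 41 3 3541.5 [0.843 0.155 0.015]
630 56 21 19 90 354.0 [ 0.886 -0.907  0.015]
612 57 23 13 79 246.5 [ 0.887 -0.857  0.015]
62 26 52 124 90 1804.5 [1.039 0.689 0.015]
small_lid [ 0.46  -0.098  0.015]
medium_lid [0.505 0.398 0.015]
large_lid [0.373 0.29  0.015]
sj [ 0.479 -0.412  0.07 ]
mj [0.603 0.228 0.085]
lj [0.434 0.091 0.1  ]
box [ 0.352 -0.275  0.048]
boxlid [ 0.592 -0.224  0.015]
bot [ 0.653 -0.071  0.06 ]
dish [0.626 0.058 0.045]
lookjar [ 0.281 -0.536  0.09 ]
[[333.8, 0.0, 318.8], [0.0, 333.8, 194.4], [0.0, 0.0, 1.0]] [[-0.0, -0.948, -0.317, 0.082], [1.0, -0.0, -0.0, -0.0], [0.0, -0.317, 0.948, -0.142], [0.0, 0.0, 0.0, 1.0]]
```

Run:
```python
from h import *
s=bot.read_state();print(R.from_rotvec(s["tcp_rot"]).as_matrix().round(3).tolist())
delta([.46,-.40,.25]);delta([.46,-.40,.25],1.57);delta([.46,-.1,.25],1.57)
```

```text
[[0.895, 0.446, -0.001], [0.446, -0.895, 0.001], [-0.0, -0.001, -1.0]]
shift [ 0.9322 -0.4455 -0.0771] turn [-0.0014  0.      0.    ] q6 -0.04 t 0.25
shift [ 0.9322 -0.4455 -0.0771] turn [-1.400e-03  4.000e-04  5.903e-01] q6 -0.04 t 0.25
shift [ 1.468  -1.5192 -0.0759] turn [-1.400e-03  4.000e-04  5.903e-01] q6 -0.04 t 0.25
```

Request:
play_rows(
  rows=[
    [[0.93,-0.445,-0.08],[0,0,0.59]],
    [[0.93,-0.445,-0.08],[0,0,0.59]],
    [[0.93,-0.445,-0.08],[0,0,0.59]],
    [[0.93,-0.445,-0.08],[0,0,0.59]],
    [[0.93,-0.445,-0.08],[0,0,0.59]],
    [[0.93,-0.445,-0.08],[0,0,0.59]],
    [[0.93,-0.445,-0.08],[0,0,0.59]],
    [[0.93,-0.445,-0.08],[0,0,0.59]],
    [[0.93,-0.445,-0.08],[0,0,0.59]],
    [[0.93,-0.445,-0.08],[0,0,0.59]],
  ],
  claw=0.0,
  newtons=40,
)

```text
time: 1.08
tool_pos: [0.4589, -0.4016, 0.251]
tcp_rot: [3.141, -0.002, -0.001]
wrist_force: [-0.2, -0.8, -0.1]
width: 0.502
grip_force: 0.0
```

Run:
```python
from h import *
im,K,T=cam("wrist");s=bot.read_state();print(s["tool_pos"].round(3),s["q"].round(2),s["width"],s["time"],s["joint_vel"].round(3))
cv2.imwrite("pics/w1.png",im[:,:,::-1]);np.savez("w1.npz",im=im,K=K,T=T)
for p in ([.479,-.412,.07],[.352,-.275,.048],[.592,-.224,.015]):print(proj(K,T,p).round())
delta([.46,-.23,.25],1.5708)
```

```text
[ 0.459 -0.402  0.251] [-0.76  0.13  1.73 -0.    1.29  0.81] 0.4983573243336295 1.1333 [-0.01   0.004 -0.001  0.004  0.     0.002]
[330. 149.]
[210. 254.]
[145.  30.]
shift [ 0.004  -0.6877  0.0035] turn [ 0.0002  0.0011 -0.0028] q6 0.81 t 1.13
```

View pics/w1.png

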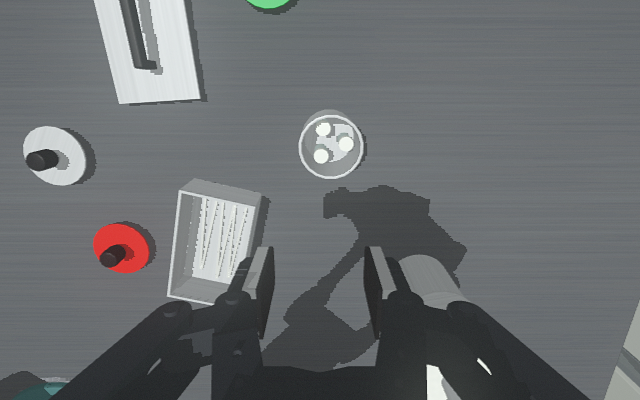

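The wrist view shows the small jar rim at (331,147), the box at (215,240), the plain small lid at (55,155), the red look-alike at (120,248) and the box lid at (150,45). Next I'll fit the jar rim and box, then move over the small lid.

```bash
cat >> h.py <<'E'
def circ(im,K,T,uv,z,r,thr,half=None):
    """contour of bright neutral area round uv -> circle on plane z; trimmed least squares"""
    half=half or 80
    m=np.zeros(im.shape[:2],np.uint8);m[im.min(2)>thr]=255
    w=np.zeros_like(m);cv2.circle(w,(int(uv[0]),int(uv[1])),half,255,-1);m&=w
    cs,_=cv2.findContours(m,cv2.RETR_EXTERNAL,cv2.CHAIN_APPROX_NONE)
    c=max(cs,key=cv2.contourArea);h=c[:,0].astype(float)
    P=np.array([ray(K,T,p,z)[:2] for p in h]);k=np.ones(len(P),bool)
    for i in range(6):
        A=np.c_[2*P[k],np.ones(k.sum())];s=np.linalg.lstsq(A,(P[k]**2).sum(1),rcond=None)[0]
        rr=np.sqrt(s[2]+s[0]**2+s[1]**2);e=np.abs(np.hypot(*(P-s[:2]).T)-rr);k=e<max(.0015,np.percentile(e,80))
    print("circle",s[:2].round(4),"r",rr.round(4),"want",r,"res",e[k].mean().round(4),"n",len(P),k.sum());return s[:2]
E
python3 - <<'E'
from h import *
d=np.load("w1.npz");im,K,T=d["im"],d["K"],d["T"]
for t in (150,180,200,220,235):circ(im,K,T,(331,147),.07,.032,t,45)
print(im[147,290:375].min(1).tolist());print(im[100:190,331].min(1).tolist())
E
```

```text
circle [ 0.4808 -0.4128] r 0.0312 want 0.032 res 0.0002 n 187 184
circle [ 0.4809 -0.4128] r 0.0309 want 0.032 res 0.0002 n 179 179
circle [ 0.4809 -0.4127] r 0.0308 want 0.032 res 0.0003 n 180 180
circle [ 0.4842 -0.4274] r 0.0066 want 0.032 res 0.0002 n 39 39
circle [ 0.4844 -0.4276] r 0.0063 want 0.032 res 0.0002 n 37 37
[114, 113, 113, 116, 113, 114, 113, 109, 157, 214, 213, 167, 125, 123, 124, 124, 132, 141, 138, 140, 139, 136, 138, 139, 143, 155, 157, 157, 154, 158, 158, 155, 154, 148, 144, 137, 187, 214, 215, 215, 211, 216, 216, 213, 214, 214, 215, 212, 211, 225, 238, 239, 239, 238, 239, 238, 238, 238, 238, 239, 240, 244, 193, 144, 144, 145, 143, 142, 140, 135, 194, 210, 212, 139, 71, 75, 76, 110, 115, 115, 115, 113, 114, 113, 114]
[109, 114, 110, 111, 112, 107, 110, 109, 111, 128, 146, 144, 141, 139, 140, 223, 219, 186, 134, 137, 141, 140, 139, 138, 137, 135, 135, 147, 146, 144, 132, 134, 136, 138, 138, 141, 208, 204, 215, 212, 211, 209, 210, 211, 213, 212, 213, 216, 216, 218, 207, 134, 140, 141, 139, 139, 140, 138, 137, 140, 208, 217, 143, 145, 145, 147, 147, 147, 147, 147, 146, 145, 146, 148, 147, 146, 203, 224, 209, 105, 111, 118, 108, 111, 115, 115, 115, 114, 111, 111]
```

Request:
play_rows(
  rows=[
    [[0,-0.69,0],[0,0,0]],
    [[0,-0.69,0],[0,0,0]],
    [[0,-0.69,0],[0,0,0]],
    [[0,-0.69,0],[0,0,0]],
    [[0,-0.69,0],[0,0,0]],
    [[0,-0.69,0],[0,0,0]],
    [[0,-0.69,0],[0,0,0]],
  ],
)

```text
time: 1.72
tool_pos: [0.4596, -0.2294, 0.2514]
tcp_rot: [3.14, -0.002, 0.0]
wrist_force: [0.2, -0.3, 0.4]
width: 0.501
grip_force: 0.0
```

Run:
```python
from h import *
im,K,T=cam("wrist")
cv2.imwrite("pics/w2.png",im[:,:,::-1]);np.savez("w2.npz",im=im,K=K,T=T)
print(bot.read_state()["tool_pos"])
```

```text
[ 0.4596746  -0.22990317  0.2514187 ]
```

View pics/w2.png

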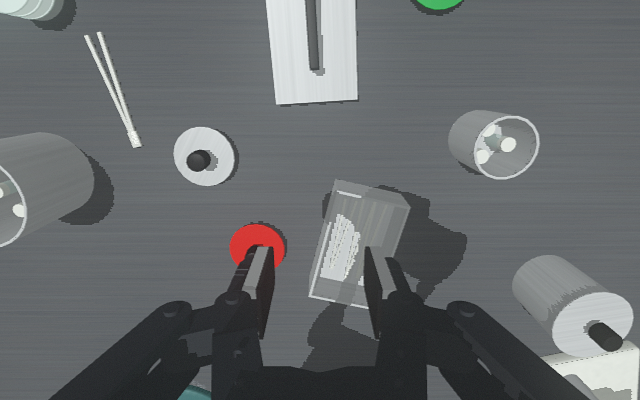

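The plain small lid is at (206,157), clear of the red one at (257,247). The small jar rim is at (505,147).

Run:
```python
from h import *
d=np.load("w2.npz");im,K,T=d["im"],d["K"],d["T"]
for t in (170,190):p=circ(im,K,T,(206,157),.015,.035,t,45)
d1=np.load("w1.npz");circ(d1["im"],d1["K"],d1["T"],(57,155),.015,.035,170,45)
# jar rim again: ring above thr, hull
for t in (180,195):circ(im,K,T,(508,147),.07,.032,t,38)
cv2.imwrite("pics/w2c.png",cv2.resize(im[100:220,150:270,::-1],(480,480)))
delta([p[0],p[1],.12],1.5708)
```

```text
circle [ 0.4609 -0.0966] r 0.0339 want 0.035 res 0.0003 n 166 166
circle [ 0.4609 -0.0966] r 0.0337 want 0.035 res 0.0003 n 166 166
circle [ 0.4618 -0.0978] r 0.0322 want 0.035 res 0.0031 n 251 200
circle [ 0.4808 -0.4123] r 0.0308 want 0.032 res 0.0002 n 180 180
circle [ 0.4809 -0.4124] r 0.0306 want 0.032 res 0.0003 n 181 179
shift [ 0.0037 -0.5339  0.5251] turn [ 0.0014 -0.0003 -0.0026] q6 1.06 t 1.77
```

View pics/w2c.png

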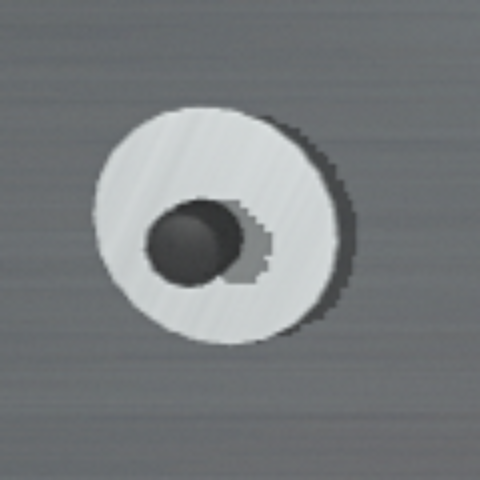

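The crop confirms a plain steel flange with a black knob. Now the grasp.

Request:
play_rows(
  rows=[
    [[0.004,-0.534,0.2],[0,0,0]],
    [[0.004,-0.534,0.2],[0,0,0]],
    [[0.004,-0.534,0.4],[0,0,0]],
    [[0.004,-0.534,0.5],[0,0,0]],
    [[0.004,-0.534,0.6],[0,0,0]],
    [[0.004,-0.534,0.7],[0,0,0]],
    [[0.004,-0.534,0.78],[0,0,0]],
    [[0.004,-0.534,0.84],[0,0,0]],
    [[0.004,-0.534,0.88],[0,0,0]],
    [[0.004,-0.534,0.905],[0,0,0]],
    [[0.004,-0.534,0.92],[0,0,0]],
    [[0.004,-0.534,0.92],[0,0,0]],
    [[0.004,-0.534,0.92],[0,0,0]],
  ],
)

```text
time: 2.85
tool_pos: [0.4618, -0.0953, 0.0221]
tcp_rot: [3.141, -0.002, 0.002]
wrist_force: [-0.2, 0.6, -0.2]
width: 0.506
grip_force: 0.0
```

Request:
play_rows(
  rows=[
    [[0,0,0],[0,0,0]],
    [[0,0,0],[0,0,0]],
    [[0,0,0],[0,0,0]],
    [[0,0,0],[0,0,0]],
    [[0,0,0],[0,0,0]],
    [[0,0,0],[0,0,0]],
  ],
  claw=-1,
  newtons=40,
)

```text
time: 3.35
tool_pos: [0.4621, -0.095, 0.0226]
tcp_rot: [3.141, -0.001, 0.004]
wrist_force: [-1.3, -1.0, 5.8]
width: 0.239
grip_force: 39.4
```

Run:
```python
from h import *
im,K,T=cam("wrist");s=bot.read_state();print(s["tool_pos"].round(4),s["width"],s["grip_force"],s["wrist_force"])
cv2.imwrite("pics/w3.png",im[:,:,::-1])
```

```text
[ 0.4621 -0.095   0.0226] 0.23907586441110143 39.36318039894104 [-0.46356124 -1.15612652  6.18808576]
```

View pics/w3.png

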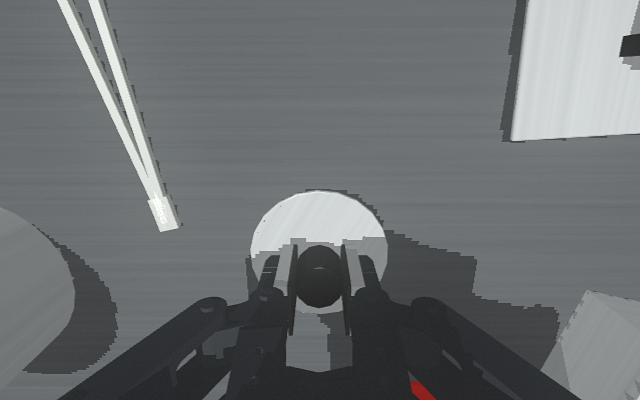

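Request:
play_rows(
  rows=[
    [[0,0,-0.05],[0,0,0]],
    [[0,0,-0.15],[0,0,0]],
    [[0,0,-0.3],[0,0,0]],
    [[0,0,-0.45],[0,0,0]],
    [[0,0,-0.55],[0,0,0]],
    [[0.04,0.2,-0.6],[0,0,0]],
    [[0.04,0.35,-0.6],[0,0,0]],
    [[0.04,0.5,-0.6],[0,0,0]],
    [[0.04,0.65,-0.6],[0,0,0]],
    [[0.04,0.8,-0.6],[0,0,0]],
    [[0.04,0.93,-0.6],[0,0,0]],
    [[0.04,0.99,-0.6],[0,0,0]],
    [[0.04,0.99,-0.6],[0,0,0]],
    [[0.04,0.99,-0.6],[0,0,0]],
  ],
)

```text
time: 4.57
tool_pos: [0.4703, -0.342, 0.1706]
tcp_rot: [-3.14, 0.003, 0.002]
wrist_force: [-0.1, -0.3, -1.4]
width: 0.241
grip_force: 39.4
```

Run:
```python
from h import *
im,K,T=cam("wrist");s=bot.read_state();print(s["tool_pos"].round(4),s["tcp_rot"],s["width"],s["wrist_force"])
cv2.imwrite("pics/w4.png",im[:,:,::-1]);np.savez("w4.npz",im=im,K=K,T=T)
print(proj(K,T,[.481,-.4126,.07]))
circ(im,K,T,proj(K,T,[.481,-.4126,.07]),.07,.032,180,55)
A=cv2.imread("pics/w3.png")
```

```text
[ 0.4703 -0.341   0.1706] [-3.13972685e+00  1.54602380e-03  1.65159935e-03] 0.24275344350826214 [-0.29656347  0.94166685 -0.96776405]
[412.61283274 181.53991874]
circle [ 0.4812 -0.4141] r 0.0281 want 0.032 res 0.003 n 524 419
```

View pics/w4.png

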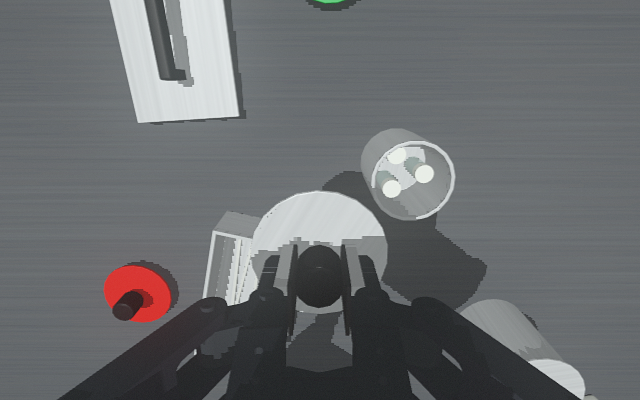

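The small lid is held level, with its flange at columns 251–387. The jar rim is at (414,180). I'll fit the held flange and the rim in the same frame.

```bash
cat >> h.py <<'E'
def fitc(P):
    P=np.asarray(P);k=np.ones(len(P),bool)
    for i in range(8):
        A=np.c_[2*P[k],np.ones(k.sum())];s=np.linalg.lstsq(A,(P[k]**2).sum(1),rcond=None)[0]
        rr=np.sqrt(s[2]+s[0]**2+s[1]**2);e=np.abs(np.hypot(*(P-s[:2]).T)-rr);k=e<max(.0008,np.percentile(e,75))
    print("fit",s[:2].round(4),"r",rr.round(4),"res",e[k].mean().round(5),len(P),k.sum());return s[:2]
def arc(im,K,T,c,z,r,thr,a0=0,a1=360,fr=(.8,1.25)):
    """radial scan on the plane z round c: outermost sample over thr, angles in world degrees"""
    P=[];g=im.min(2).astype(np.float32);rs=np.linspace(fr[1]*r,fr[0]*r,200)
    for a in np.radians(np.arange(a0,a1,2)):
        u=np.array([proj(K,T,[c[0]+x*np.cos(a),c[1]+x*np.sin(a),z]) for x in rs],np.float32)
        v=cv2.remap(g,u[None,:,0].copy(),u[None,:,1].copy(),cv2.INTER_LINEAR)[0];i=np.argmax(v>thr)
        if i>0:P.append([c[0]+rs[i]*np.cos(a),c[1]+rs[i]*np.sin(a)])
    return fitc(P)
E
python3 - <<'E'
from h import *
d=np.load("w4.npz");im,K,T=d["im"],d["K"],d["T"]
for t in (160,):
    arc(im,K,T,(.4692,-.343),.1630,.035,165,-75,75)
    arc(im,K,T,(.481,-.413),.07,.032,178)
    arc(im,K,T,(.481,-.413),.07,.032,190)
E
```

```text
fit [ 0.4696 -0.3417] r 0.0342 res 0.00011 71 71
fit [ 0.481  -0.4124] r 0.0313 res 0.00013 135 135
fit [ 0.481  -0.4124] r 0.0311 res 0.00014 135 135
```

Request:
play_rows(
  rows=[
    [[0.02,0.12,0],[0,0,0]],
    [[0.046,0.25,0],[0,0,0]],
    [[0.046,0.283,0],[0,0,0]],
    [[0.046,0.283,0.1],[0,0,0]],
    [[0.046,0.283,0.2],[0,0,0]],
    [[0.046,0.283,0.26],[0,0,0]],
    [[0.046,0.283,0.27],[0,0,0]],
    [[0.046,0.283,0.27],[0,0,0]],
    [[0.046,0.283,0.27],[0,0,0]],
  ],
)

```text
time: 5.37
tool_pos: [0.4829, -0.4121, 0.1046]
tcp_rot: [3.141, 0.001, 0.001]
wrist_force: [-0.2, -0.2, -1.3]
width: 0.238
grip_force: 39.5
```

Run:
```python
from h import *
im,K,T=cam("wrist");s=bot.read_state();p=s["tool_pos"];print(p.round(4),s["wrist_force"],R.from_rotvec(s["tcp_rot"]).as_matrix().round(4).tolist())
arc(im,K,T,(.481,-.413),p[2]-.0076,.035,165,-75,75)
arc(im,K,T,(.481,-.4124),.07,.032,165,-60,60)
cv2.imwrite("pics/w5.png",im[:,:,::-1])
```

```text
[ 0.4833 -0.4128  0.1054] [ 0.13936942 -0.02653447 -1.77549392] [[1.0, 0.0004, 0.0018], [0.0004, -1.0, -0.0015], [0.0018, 0.0015, -1.0]]
fit [ 0.4835 -0.4117] r 0.0336 res 0.00026 71 53
fit [ 0.4839 -0.4119] r 0.0287 res 0.00025 60 45
```

Request:
play_rows(
  rows=[
    [[-0.007,0,0],[0,0,0]],
    [[-0.007,0,0.03],[0,0,0]],
    [[-0.007,0,0.055],[0,0,0]],
    [[-0.007,0,0.075],[0,0,0]],
    [[-0.007,0,0.085],[0,0,0]],
    [[-0.007,0,0.09],[0,0,0]],
    [[-0.007,0,0.094],[0,0,0]],
    [[-0.007,0,0.094],[0,0,0]],
  ],
)

```text
time: 6.08
tool_pos: [0.4805, -0.413, 0.0806]
tcp_rot: [-3.141, 0.001, -0.0]
wrist_force: [-1.7, 2.5, 3.0]
width: 0.242
grip_force: 39.8
```

Request:
play_rows(
  rows=[
    [[0,0,0],[0,0,0]],
    [[0,0,0],[0,0,0]],
    [[0,0,0],[0,0,0]],
    [[0,0,0],[0,0,0]],
    [[0,0,-0.05],[0,0,0]],
    [[0,0,-0.15],[0,0,0]],
    [[0,0,-0.3],[0,0,0]],
    [[0,0,-0.45],[0,0,0]],
    [[0,0,-0.6],[0,0,0]],
    [[-0.05,-0.12,-0.65],[0,0,0]],
    [[-0.05,-0.25,-0.65],[0,0,0]],
    [[-0.05,-0.25,-0.65],[0,0,0]],
    [[-0.05,-0.25,-0.65],[0,0,0]],
  ],
  claw=0,
)

```text
time: 7.17
tool_pos: [0.4682, -0.3495, 0.2444]
tcp_rot: [3.14, 0.002, 0.003]
wrist_force: [0.2, 0.2, 0.3]
width: 0.5
grip_force: 0.0
```

Run:
```python
from h import *
im,K,T=cam("wrist");np.savez("w6.npz",im=im,K=K,T=T);cv2.imwrite("pics/w6.png",im[:,:,::-1]);s=bot.read_state();print(s["tool_pos"].round(4),s["q"].round(2))
c=arc(im,K,T,(.481,-.413),.073,.035,165)
u=proj(K,T,[.481,-.413,.073]).round();print(u)
```

```text
[ 0.4682 -0.3502  0.2438] [-0.68  0.09  1.79 -0.    1.27  0.89]
fit [ 0.4795 -0.4126] r 0.0345 res 0.00015 180 179
[385. 159.]
```

View pics/w6.png

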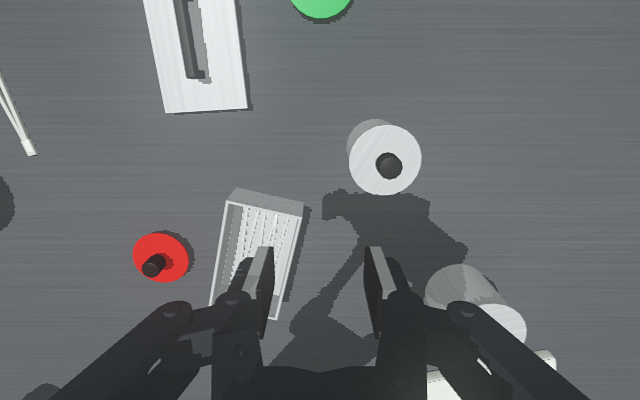

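The small lid is seated flat, centred within 1.5 mm. Now to the medium pair.

Request:
play_rows(
  rows=[
    [[0,-0.17,0],[0,0,0]],
    [[0,-0.33,0],[0,0,0]],
    [[0,-0.5,0],[0,0,0]],
    [[0,-0.66,0],[0,0,0]],
    [[0,-0.83,0],[0,0,0]],
    [[0,-1,0],[0,0,0]],
  ],
)

```text
time: 7.72
tool_pos: [0.4681, -0.1013, 0.2425]
tcp_rot: [3.141, -0.003, -0.001]
wrist_force: [0.3, 1.0, -0.3]
width: 0.497
grip_force: 0.0
```

Request:
play_rows(
  rows=[
    [[0,-0.17,0],[0,0,0]],
    [[0,-0.33,0],[0,0,0]],
    [[0,-0.5,0],[0,0,0]],
    [[0,-0.66,0],[0,0,0]],
    [[0,-0.83,0],[0,0,0]],
    [[0,-1,0],[0,0,0]],
  ],
)

```text
time: 8.22
tool_pos: [0.4687, 0.1476, 0.2427]
tcp_rot: [3.141, -0.002, 0.0]
wrist_force: [-0.1, -0.5, 0.1]
width: 0.502
grip_force: 0.0
```

Request:
play_rows(
  rows=[
    [[0,-0.17,-0.1],[0,0,0]],
    [[0,-0.33,-0.2],[0,0,0]],
    [[0,-0.5,-0.2],[0,0,0]],
    [[0,-0.66,-0.2],[0,0,0]],
    [[0,-0.66,-0.2],[0,0,0]],
    [[0,-0.66,-0.2],[0,0,0]],
  ],
)

```text
time: 8.72
tool_pos: [0.4688, 0.3139, 0.2922]
tcp_rot: [3.142, 0.004, -0.001]
wrist_force: [0.3, 0.2, 0.1]
width: 0.499
grip_force: 0.0
```

Run:
```python
from h import *
im,K,T=cam("wrist");np.savez("w7.npz",im=im,K=K,T=T);cv2.imwrite("pics/w7.png",im[:,:,::-1]);s=bot.read_state();print(s["tool_pos"].round(4),s["q"].round(2),s["time"])
for n,p in dict(ml=[.505,.398,.015],ll=[.374,.29,.015],mj=[.603,.228,.085],lj=[.434,.091,.1]).items():print(n,proj(K,T,p).round())
```

```text
[0.4687 0.3119 0.2919] [ 0.54  0.02  1.77 -0.    1.35  2.11] 8.7667
ml [251. 121.]
ll [336. 220.]
mj [411.  24.]
lj [529. 199.]
```

View pics/w7.png

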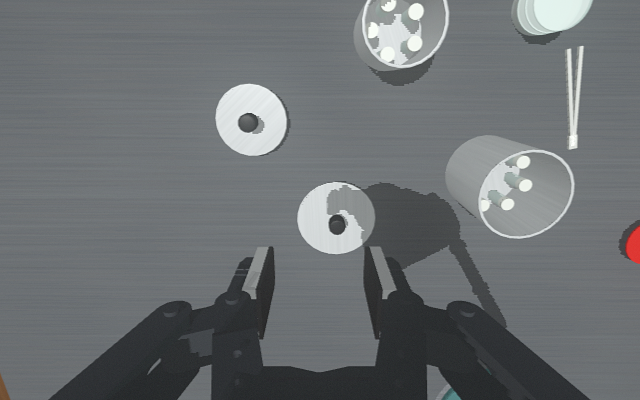

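The medium lid is at (251,120), the large lid at (337,218), the medium jar rim at (405,25, partly out of view) and the large jar rim at (526,195).

Run:
```python
from h import *
d=np.load("w7.npz");im,K,T=d["im"],d["K"],d["T"]
p=arc(im,K,T,(.506,.398),.015,.044,160)
circ(im,K,T,(251,120),.015,.044,165,45)
arc(im,K,T,(.376,.29),.015,.053,140)
arc(im,K,T,(.434,.091),.1,.05,178);arc(im,K,T,(.603,.228),.085,.041,178,90,270)
delta([p[0]+.0003,p[1]+.0005,.0215],1.5708)
```

```text
fit [0.5062 0.3983] r 0.0437 res 0.00011 180 180
circle [0.5062 0.3982] r 0.0431 want 0.044 res 0.0003 n 201 201
fit [0.3754 0.292 ] r 0.0523 res 0.00033 177 132
fit [0.4381 0.0956] r 0.0494 res 0.00013 179 179
fit [0.6057 0.2337] r 0.0405 res 0.0001 90 90
shift [ 0.153  -0.349   1.0807] turn [0.002  0.0015 0.0021] q6 2.11 t 8.77
```

Request:
play_rows(
  rows=[
    [[0.06,-0.12,0.1],[0,0,0]],
    [[0.12,-0.24,0.25],[0,0,0]],
    [[0.153,-0.35,0.4],[0,0,0]],
    [[0.153,-0.35,0.55],[0,0,0]],
    [[0.153,-0.35,0.7],[0,0,0]],
    [[0.153,-0.35,0.8],[0,0,0]],
    [[0.153,-0.35,0.8],[0,0,0]],
    [[0.153,-0.35,0.8],[0,0,0]],
  ],
)

```text
time: 9.43
tool_pos: [0.5057, 0.3957, 0.0902]
tcp_rot: [3.137, -0.004, -0.008]
wrist_force: [0.2, 0.5, -0.2]
width: 0.497
grip_force: 0.0
```

Run:
```python
from h import *
im,K,T=cam("wrist")
p=arc(im,K,T,(.506,.398),.015,.044,160,-80,80)
delta([.5065,.3987,.0225],1.5708);print(bot.read_state()["tool_pos"])
```

```text
fit [0.5106 0.3987] r 0.0481 res 0.00091 70 52
shift [-0.0043 -0.0056  0.2829] turn [ 0.0009  0.0003 -0.0028] q6 2.2 t 9.48
[0.50758859 0.39735197 0.09322124]
```

Request:
play_rows(
  rows=[
    [[-0.004,-0.005,0.08],[0,0,0]],
    [[-0.004,-0.005,0.15],[0,0,0]],
    [[-0.004,-0.005,0.2],[0,0,0]],
    [[-0.004,-0.005,0.24],[0,0,0]],
    [[-0.004,-0.005,0.265],[0,0,0]],
    [[-0.004,-0.005,0.278],[0,0,0]],
    [[-0.004,-0.005,0.278],[0,0,0]],
    [[-0.004,-0.005,0.278],[0,0,0]],
  ],
)

```text
time: 10.15
tool_pos: [0.5062, 0.4003, 0.024]
tcp_rot: [-3.141, 0.001, -0.001]
wrist_force: [-0.2, -0.3, 0.5]
width: 0.494
grip_force: 0.0
```

Request:
play_rows(
  rows=[
    [[0,0,0],[0,0,0]],
    [[0,0,0],[0,0,0]],
    [[0,0,0],[0,0,0]],
    [[0,0,0],[0,0,0]],
    [[0,0,0],[0,0,0]],
    [[0,0,0],[0,0,0]],
  ],
  claw=-1,
  newtons=50,
)

```text
time: 10.65
tool_pos: [0.5064, 0.4006, 0.0244]
tcp_rot: [-3.14, 0.001, -0.002]
wrist_force: [0.5, -0.1, 5.3]
width: 0.231
grip_force: 49.6
```

Request:
play_rows(
  rows=[
    [[0,0,-0.04],[0,0,0]],
    [[0,0,-0.15],[0,0,0]],
    [[0,0,-0.3],[0,0,0]],
    [[0,0,-0.45],[0,0,0]],
    [[0,0,-0.6],[0,0,0]],
    [[0,0.1,-0.63],[0,0,0]],
    [[0.02,0.25,-0.63],[0,0,0]],
    [[0.03,0.4,-0.63],[0,0,0]],
    [[0.03,0.53,-0.63],[0,0,0]],
    [[0.03,0.6,-0.63],[0,0,0]],
    [[0.03,0.6,-0.63],[0,0,0]],
    [[0.03,0.6,-0.63],[0,0,0]],
    [[0.03,0.6,-0.63],[0,0,0]],
  ],
)

```text
time: 11.73
tool_pos: [0.5129, 0.2505, 0.1808]
tcp_rot: [-3.141, 0.001, 0.0]
wrist_force: [1.0, -0.5, -0.1]
width: 0.235
grip_force: 49.2
```

Run:
```python
from h import *
im,K,T=cam("wrist");np.savez("w8.npz",im=im,K=K,T=T);cv2.imwrite("pics/w8.png",im[:,:,::-1]);s=bot.read_state();t=s["tool_pos"];print(t.round(4),s["tcp_rot"].round(4),s["width"])
a=arc(im,K,T,(t[0],t[1]),t[2]-.0094,.044,165,-75,75)
b=arc(im,K,T,(.606,.233),.085,.041,178)
print("need",(b-a).round(4),(b-a)/.25)
```

```text
[0.513  0.2509 0.1808] [-3.1411e+00  1.0000e-04  2.0000e-04] 0.23515410944537227
fit [0.5134 0.2507] r 0.0432 res 0.0001 75 75
fit [0.6057 0.2338] r 0.0403 res 0.00011 180 166
need [ 0.0923 -0.0169] [ 0.36900315 -0.0677431 ]
```

View pics/w8.png

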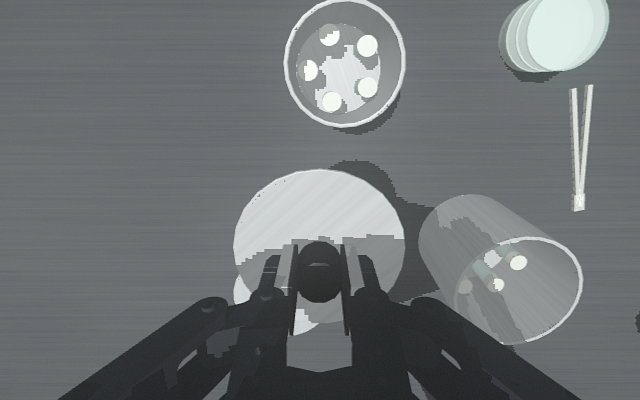

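The medium lid is held level with its flange at (320,245), and the medium jar rim is at (345,62). I'll move in.

Request:
play_rows(
  rows=[
    [[0.12,0.03,0],[0,0,0]],
    [[0.25,0.05,0],[0,0,0]],
    [[0.34,0.068,0],[0,0,0]],
    [[0.369,0.068,0],[0,0,0]],
    [[0.369,0.068,0.08],[0,0,0]],
    [[0.369,0.068,0.16],[0,0,0]],
    [[0.369,0.068,0.22],[0,0,0]],
    [[0.369,0.068,0.23],[0,0,0]],
    [[0.369,0.068,0.23],[0,0,0]],
    [[0.369,0.068,0.23],[0,0,0]],
  ],
)

```text
time: 12.62
tool_pos: [0.6053, 0.2339, 0.1237]
tcp_rot: [-3.141, -0.001, -0.0]
wrist_force: [-0.4, 0.8, -1.5]
width: 0.235
grip_force: 49.2
```

Run:
```python
from h import *
P=[]
for i in range(3):
    im,K,T=cam("wrist");P.append(bot.read_state()["tool_pos"])
print(np.round(P,4));p=np.mean(P,0)
arc(im,K,T,p[:2],p[2]-.0094,.044,165,-70,70)
print("expect lid",p[:2]+[.0004,-.0002],"jar .6057 .2338")
```

```text
[[0.6059 0.2339 0.1245]
 [0.6062 0.2338 0.125 ]
 [0.6063 0.2337 0.1251]]
fit [0.613  0.2338] r 0.04 res 0.00054 70 52
expect lid [0.60654934 0.2336014 ] jar .6057 .2338
```

Request:
play_rows(
  rows=[
    [[-0.002,0,0.03],[0,0,0]],
    [[-0.002,0,0.06],[0,0,0]],
    [[-0.002,0,0.08],[0,0,0]],
    [[-0.002,0,0.095],[0,0,0]],
    [[-0.002,0,0.103],[0,0,0]],
    [[-0.002,0,0.107],[0,0,0]],
    [[-0.002,0,0.107],[0,0,0]],
    [[-0.002,0,0.107],[0,0,0]],
  ],
)

```text
time: 13.43
tool_pos: [0.6044, 0.2327, 0.0975]
tcp_rot: [3.141, -0.001, -0.002]
wrist_force: [-3.2, -2.0, 6.6]
width: 0.238
grip_force: 49.9
```

Request:
play_rows(
  rows=[
    [[0.005,-0.004,0],[0,0,0]],
    [[0.005,-0.004,0],[0,0,0]],
    [[0.005,-0.004,0],[0,0,0]],
  ],
)

```text
time: 13.68
tool_pos: [0.6064, 0.2338, 0.0974]
tcp_rot: [3.142, -0.001, 0.001]
wrist_force: [-3.0, -1.3, 5.2]
width: 0.232
grip_force: 49.9
```

Request:
play_rows(
  rows=[
    [[0,0,0],[0,0,0]],
    [[0,0,0],[0,0,0]],
    [[0,0,0],[0,0,0]],
    [[0,0,0],[0,0,0]],
    [[0,0,-0.05],[0,0,0]],
    [[0,0,-0.15],[0,0,0]],
    [[0,0,-0.3],[0,0,0]],
    [[0,0,-0.45],[0,0,0]],
    [[0,0,-0.6],[0,0,0]],
    [[-0.15,-0.05,-0.7],[0,0,0]],
    [[-0.3,-0.1,-0.75],[0,0,0]],
    [[-0.45,-0.15,-0.75],[0,0,0]],
    [[-0.57,-0.2,-0.75],[0,0,0]],
    [[-0.57,-0.2,-0.75],[0,0,0]],
    [[-0.57,-0.2,-0.75],[0,0,0]],
    [[-0.57,-0.2,-0.75],[0,0,0]],
  ],
  claw=0,
)

```text
time: 15.02
tool_pos: [0.4639, 0.2842, 0.2849]
tcp_rot: [-3.141, -0.0, -0.003]
wrist_force: [-0.4, -0.5, 0.8]
width: 0.499
grip_force: 0.0
```

Run:
```python
from h import *
im,K,T=cam("wrist");np.savez("w9.npz",im=im,K=K,T=T);cv2.imwrite("pics/w9.png",im[:,:,::-1]);s=bot.read_state();t=s["tool_pos"];print(t.round(4),s["q"].round(2))
arc(im,K,T,(.605,.233),.088,.044,165)
arc(im,K,T,(.4381,.0956),.1,.05,178)
u=proj(K,T,[.376,.29,.015]);print(u)
circ(im,K,T,u,.015,.053,140,75);p=arc(im,K,T,(.376,.291),.015,.053,140)
delta([.376,.292,.10],1.5708)
```

```text
[0.4644 0.2839 0.2846] [ 0.5  -0.01  1.82 -0.    1.34  2.07]
fit [0.6062 0.2343] r 0.0436 res 0.00012 109 106
fit [0.4383 0.0959] r 0.0494 res 0.00013 164 160
[314.65769477 217.5517474 ]
circle [0.374  0.2929] r 0.051 want 0.053 res 0.0022 n 384 307
fit [0.3751 0.2912] r 0.053 res 0.00017 180 156
shift [-0.3544 -0.032   0.7379] turn [-0.0002 -0.0014 -0.0009] q6 2.07 t 15.07
```

View pics/w9.png

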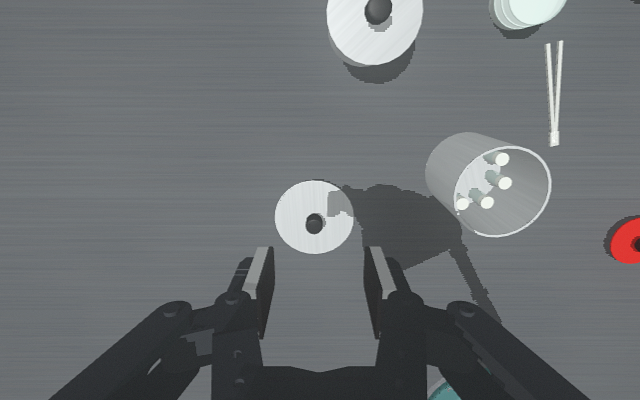

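The medium lid is seated, within 0.7 mm of the jar centre. The large lid is at (314,217) and the large jar rim at (503,191). Next I'll grasp the large lid.

Request:
play_rows(
  rows=[
    [[-0.12,0,0.1],[0,0,0]],
    [[-0.25,-0.03,0.22],[0,0,0]],
    [[-0.356,-0.031,0.36],[0,0,0]],
    [[-0.356,-0.031,0.5],[0,0,0]],
    [[-0.356,-0.031,0.65],[0,0,0]],
    [[-0.356,-0.031,0.75],[0,0,0]],
    [[-0.356,-0.031,0.8],[0,0,0]],
    [[-0.356,-0.031,0.8],[0,0,0]],
    [[-0.356,-0.031,0.8],[0,0,0]],
    [[-0.356,-0.031,0.8],[0,0,0]],
  ],
)

```text
time: 15.9
tool_pos: [0.3763, 0.2923, 0.0851]
tcp_rot: [-3.141, 0.003, -0.002]
wrist_force: [0.5, 0.4, 0.9]
width: 0.502
grip_force: 0.0
```

Run:
```python
from h import *
delta([.3755,.2915,.023],1.5708);s=bot.read_state();print(s["tool_pos"],s["q"])
```

```text
shift [-0.0034  0.0032  0.2483] turn [-0.0011 -0.0018 -0.002 ] q6 2.18 t 15.9
[0.37627161 0.292252   0.08508275] [ 6.08141336e-01  3.06376107e-02  2.16158529e+00 -9.07214359e-05
  9.47732109e-01  2.18058992e+00]
```

Request:
play_rows(
  rows=[
    [[-0.003,0.003,0.07],[0,0,0]],
    [[-0.003,0.003,0.13],[0,0,0]],
    [[-0.003,0.003,0.18],[0,0,0]],
    [[-0.003,0.003,0.215],[0,0,0]],
    [[-0.003,0.003,0.238],[0,0,0]],
    [[-0.003,0.003,0.245],[0,0,0]],
    [[-0.003,0.003,0.245],[0,0,0]],
    [[-0.003,0.003,0.245],[0,0,0]],
  ],
)

```text
time: 16.57
tool_pos: [0.3746, 0.2916, 0.0236]
tcp_rot: [-3.141, 0.001, -0.002]
wrist_force: [-0.0, 0.2, 0.9]
width: 0.498
grip_force: 0.0
```

Request:
play_rows(
  rows=[
    [[0,0,0],[0,0,0]],
    [[0,0,0],[0,0,0]],
    [[0,0,0],[0,0,0]],
    [[0,0,0],[0,0,0]],
    [[0,0,0],[0,0,0]],
    [[0,0,0],[0,0,0]],
  ],
  claw=-1,
  newtons=60,
)

```text
time: 17.07
tool_pos: [0.3746, 0.2916, 0.0238]
tcp_rot: [-3.141, 0.001, -0.002]
wrist_force: [-1.0, -0.8, 5.3]
width: 0.235
grip_force: 58.6
```

Request:
play_rows(
  rows=[
    [[0,0,-0.04],[0,0,0]],
    [[0,0,-0.15],[0,0,0]],
    [[0,0,-0.3],[0,0,0]],
    [[0,0,-0.45],[0,0,0]],
    [[0,0,-0.6],[0,0,0]],
    [[0,0,-0.7],[0,0,0]],
    [[0.05,0.1,-0.7],[0,0,0]],
    [[0.1,0.2,-0.7],[0,0,0]],
    [[0.1,0.22,-0.7],[0,0,0]],
    [[0.1,0.22,-0.7],[0,0,0]],
    [[0.1,0.22,-0.7],[0,0,0]],
    [[0.1,0.22,-0.7],[0,0,0]],
  ],
)

```text
time: 18.07
tool_pos: [0.3983, 0.2364, 0.1975]
tcp_rot: [-3.141, 0.001, 0.001]
wrist_force: [-0.1, 0.3, -1.1]
width: 0.233
grip_force: 59.0
```

Run:
```python
from h import *
for i in range(2):
    im,K,T=cam("wrist");s=bot.read_state();t=s["tool_pos"];print(t.round(4),s["tcp_rot"].round(4),s["width"])
    a=arc(im,K,T,(t[0],t[1]),t[2]-.0088,.053,165,-70,70)
    b=arc(im,K,T,(.4382,.0957),.1,.05,178)
    print("need",(b-a).round(4),(b-a)/.25)
cv2.imwrite("pics/w10.png",im[:,:,::-1])
```

```text
[0.3983 0.2366 0.1974] [-3.1415e+00  1.0000e-04  1.4000e-03] 0.23363896110192883
fit [0.3993 0.2367] r 0.052 res 9e-05 70 70
fit [0.438  0.0959] r 0.0493 res 0.00011 177 171
need [ 0.0388 -0.1408] [ 0.15504074 -0.56317454]
[0.3983 0.2366 0.1974] [ 3.1415e+00  5.0000e-04 -1.3000e-03] 0.23674659641836343
fit [0.3993 0.2368] r 0.052 res 0.0001 70 70
fit [0.438  0.0959] r 0.0493 res 0.00011 177 170
need [ 0.0387 -0.141 ] [ 0.1548672  -0.56381404]
```

Request:
play_rows(
  rows=[
    [[0.04,0.15,0],[0,0,0]],
    [[0.08,0.3,0],[0,0,0]],
    [[0.12,0.44,0],[0,0,0]],
    [[0.155,0.54,0],[0,0,0]],
    [[0.155,0.564,0],[0,0,0]],
    [[0.155,0.564,0.08],[0,0,0]],
    [[0.155,0.564,0.16],[0,0,0]],
    [[0.155,0.564,0.23],[0,0,0]],
    [[0.155,0.564,0.24],[0,0,0]],
    [[0.155,0.564,0.24],[0,0,0]],
    [[0.155,0.564,0.24],[0,0,0]],
  ],
)

```text
time: 19.08
tool_pos: [0.4377, 0.0957, 0.1383]
tcp_rot: [-3.141, -0.001, -0.0]
wrist_force: [-0.1, 0.5, -1.2]
width: 0.233
grip_force: 59.2
```

Run:
```python
from h import *
P=[]
for i in range(3):
    cams.read_camera("wrist");P.append(bot.read_state()["tool_pos"])
print(np.round(P,4));p=P[-1]
print("lid",p[:2]+[.001,.0001],"jar .438 .0959", "down",(p[2]-.1118)/.25)
```

```text
[[0.4383 0.0957 0.1389]
 [0.4386 0.0957 0.1392]
 [0.4386 0.0956 0.1392]]
lid [0.43964506 0.09565676] jar .438 .0959 down 0.10977687418784848
```

Request:
play_rows(
  rows=[
    [[-0.003,0,0.03],[0,0,0]],
    [[-0.003,0,0.06],[0,0,0]],
    [[-0.003,0,0.08],[0,0,0]],
    [[-0.003,0,0.095],[0,0,0]],
    [[-0.003,0,0.103],[0,0,0]],
    [[-0.003,0,0.107],[0,0,0]],
    [[-0.003,0,0.107],[0,0,0]],
    [[-0.003,0,0.107],[0,0,0]],
  ],
)

```text
time: 19.9
tool_pos: [0.4362, 0.0949, 0.1118]
tcp_rot: [3.141, -0.001, -0.003]
wrist_force: [-5.5, -1.1, 8.9]
width: 0.237
grip_force: 60.2
```

Request:
play_rows(
  rows=[
    [[0.004,-0.003,0],[0,0,0]],
    [[0.004,-0.003,0],[0,0,0]],
    [[0.004,-0.003,0],[0,0,0]],
  ],
)

```text
time: 20.15
tool_pos: [0.4379, 0.0956, 0.1118]
tcp_rot: [3.141, -0.001, 0.0]
wrist_force: [-3.6, -2.2, 6.8]
width: 0.23
grip_force: 60.0
```

Request:
play_rows(
  rows=[
    [[0,0,0],[0,0,0]],
    [[0,0,0],[0,0,0]],
    [[0,0,0],[0,0,0]],
    [[0,0,0],[0,0,0]],
    [[0,0,-0.05],[0,0,0]],
    [[0,0,-0.15],[0,0,0]],
    [[0,0,-0.3],[0,0,0]],
    [[0,0,-0.45],[0,0,0]],
    [[0,0,-0.6],[0,0,0]],
    [[0,0.15,-0.7],[0,0,0]],
    [[0,0.3,-0.7],[0,0,0]],
    [[0,0.3,-0.7],[0,0,0]],
    [[0,0.3,-0.7],[0,0,0]],
  ],
  claw=0,
)

```text
time: 21.23
tool_pos: [0.438, 0.0192, 0.2865]
tcp_rot: [-3.141, 0.008, -0.002]
wrist_force: [-0.5, 0.2, -0.9]
width: 0.5
grip_force: 0.0
```

Run:
```python
from h import *
im,K,T=cam("wrist");np.savez("w11.npz",im=im,K=K,T=T);cv2.imwrite("pics/w11.png",im[:,:,::-1]);s=bot.read_state();t=s["tool_pos"];print(t.round(4))
arc(im,K,T,(.438,.0957),.103,.053,165)
delta([.49,-.22,.29],1.5708)
```

```text
[0.4376 0.0203 0.2857]
fit [0.4384 0.0959] r 0.0525 res 0.00011 180 180
shift [ 0.2128  0.9607 -0.0179] turn [-0.0009  0.0003 -0.004 ] q6 1.56 t 21.28
```

The large lid is within 0.5 mm of the jar centre. Now the box lid.

Request:
play_rows(
  rows=[
    [[0.03,0.15,0],[0,0,0]],
    [[0.06,0.3,0],[0,0,0]],
    [[0.1,0.45,0],[0,0,0]],
    [[0.13,0.6,0],[0,0,0]],
    [[0.16,0.75,0],[0,0,0]],
    [[0.2,0.9,0],[0,0,0]],
    [[0.21,0.96,0],[0,0,0]],
    [[0.21,0.96,0],[0,0,0]],
    [[0.21,0.96,0],[0,0,0]],
  ],
)

```text
time: 22.03
tool_pos: [0.49, -0.2181, 0.2846]
tcp_rot: [-3.139, 0.001, 0.004]
wrist_force: [-0.3, 1.3, -0.4]
width: 0.501
grip_force: 0.0
```

Run:
```python
from h import *
im,K,T=cam("wrist");np.savez("w12.npz",im=im,K=K,T=T);cv2.imwrite("pics/w12.png",im[:,:,::-1]);s=bot.read_state();t=s["tool_pos"];print(t.round(4),s["q"].round(2))
m=(im.min(2)>160).astype(np.uint8)*255
cs,_=cv2.findContours(m,cv2.RETR_EXTERNAL,cv2.CHAIN_APPROX_NONE)
u=proj(K,T,[.594,-.224,.015]);print(u.round())
for c in cs:
    if cv2.contourArea(c)>1500:
        P=np.array([ray(K,T,p,.015)[:2] for p in c[:,0]],np.float32)
        (x,y),(a,b),th=cv2.minAreaRect(P*1000);bx=cv2.boxPoints(((x,y),(a,b),th))
        e=bx[1]-bx[0];f=bx[2]-bx[1];e=e if np.hypot(*e)>np.hypot(*f) else f
        print(cv2.boundingRect(c),round(x,1),round(y,1),round(a,1),round(b,1),"long axis deg",np.degrees(np.arctan2(e[1],e[0])).round(2))
```

```text
[ 0.4899 -0.2175  0.2849] [-0.46 -0.03  1.83  0.    1.34  1.11]
[325.  62.]
(539, 297, 84, 103) 167.3 -627.2 230.6 111.8 long axis deg 28.38
(0, 168, 72, 94) 396.4 161.6 92.5 133.5 long axis deg -17.07
(465, 140, 65, 62) 464.2 -443.7 79.8 79.9 long axis deg -89.65
(279, 0, 85, 128) 590.7 -222.3 137.4 89.4 long axis deg 3.5
(16, 0, 79, 53) 630.8 74.9 84.4 52.3 long axis deg 89.91
```

View pics/w12.png

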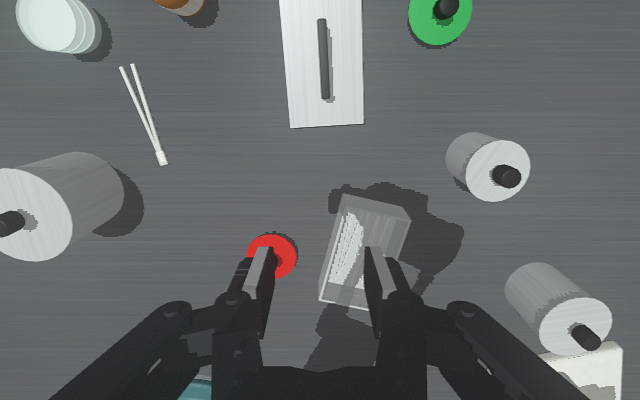

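The box lid is at (325,62), with its far edge just cut off and the handle along it. The box is at (365,250), with its near-right part behind a finger. I'll fit the box rim edges by outside-in scans over the saved views.

```bash
cat >> h.py <<'E'
def rect(im,K,T,c,th,z,L,W,thr,sides="+x-x+y-y",span=12,tag=""):
    """scan each side of a rectangle from outside inwards, first sample over thr; line per side in the guess frame (mm)"""
    g=im.min(2).astype(np.float32);ex=np.array([np.cos(th),np.sin(th)]);ey=np.array([-ex[1],ex[0]]);out={}
    for s in ("+x","-x","+y","-y"):
        if s not in sides: continue
        n=(ex if s[1]=="x" else ey)*(1 if s[0]=="+" else -1);t=ey if s[1]=="x" else ex
        h=(L if s[1]=="x" else W)/2;w=(W if s[1]=="x" else L)/2-.012;Q=[]
        ds=np.linspace(h+span/1e3,h-span/1e3,160)
        for q in np.linspace(-w,w,60):
            u=np.array([proj(K,T,[*(np.array(c)+n*d+t*q),z]) for d in ds],np.float32)
            v=cv2.remap(g,u[None,:,0].copy(),u[None,:,1].copy(),cv2.INTER_LINEAR)[0];i=np.argmax(v>thr)
            if i>0:Q.append([q,ds[i]])
        Q=np.array(Q)
        if len(Q)<12: print(tag,s,"few",len(Q));continue
        k=np.abs(Q[:,1]-np.median(Q[:,1]))<.006
        for _ in range(6):
            p=np.polyfit(Q[k,0],Q[k,1],1);e=np.abs(np.polyval(p,Q[:,0])-Q[:,1]);k=e<max(.0007,np.percentile(e,65))
        out[s]=p;print(tag,s,"dist mm",(p[1]*1e3).round(2),"slope deg",np.degrees(np.arctan(p[0])).round(2),"res",(e[k].mean()*1e3).round(2),k.sum())
    return out
E
python3 - <<'E'
from h import *
for f in ("w1","w2","w6","w11","w12"):
    d=np.load(f+".npz");im,K,T=d["im"],d["K"],d["T"]
    rect(im,K,T,(.352,-.275),np.radians(-9),.048,.14,.084,175,tag=f)
d=np.load("w12.npz");rect(d["im"],d["K"],d["T"],(.595,-.222),np.radians(3.5),.015,.146,.09,160,tag="lid")
for f in ("w1","w12"):
  d=np.load(f+".npz");print([proj(d["K"],d["T"],[*(np.array([.352,-.275])+R.from_euler("z",-9,degrees=True).as_matrix()[:2,:2]@[a,b]),.048]).round().tolist() for a,b in((.07,.042),(.07,-.042),(-.07,-.042),(-.07,.042))])
E
```

```text
w1 +x dist mm 70.9 slope deg 4.57 res 0.09 60
w1 -x dist mm 68.88 slope deg -4.45 res 0.12 36
w1 +y dist mm 43.59 slope deg -4.6 res 0.1 60
w1 -y dist mm 40.19 slope deg 4.76 res 0.08 29
w2 +x dist mm 70.6 slope deg 4.93 res 0.09 19
w2 -x dist mm 68.8 slope deg -4.74 res 0.14 35
w2 +y dist mm 43.75 slope deg -4.68 res 0.12 47
w2 -y few 0
w6 +x dist mm 71.02 slope deg 4.64 res 0.1 60
w6 -x few 7
w6 +y dist mm 43.5 slope deg -4.65 res 0.09 60
w6 -y dist mm 40.1 slope deg 4.63 res 0.08 60
w11 +x dist mm 70.59 slope deg 4.62 res 0.08 60
w11 -x dist mm 69.18 slope deg -4.58 res 0.11 60
w11 +y dist mm 44.7 slope deg -4.61 res 0.09 60
w11 -y dist mm 39.11 slope deg 4.61 res 0.07 60
w12 +x few 8
w12 -x dist mm 68.64 slope deg -5.63 res 0.19 29
w12 +y dist mm 43.92 slope deg -4.65 res 0.1 60
w12 -y few 0
lid +x dist mm 61.82 slope deg 3.62 res 0.04 42
lid -x dist mm 72.83 slope deg -0.02 res 0.16 60
lid +y dist mm 44.58 slope deg 0.01 res 0.12 60
lid -y dist mm 44.71 slope deg -0.0 res 0.11 59
[[174.0, 192.0], [252.0, 204.0], [241.0, 309.0], [172.0, 300.0]]
[[341.0, 208.0], [409.0, 218.0], [384.0, 312.0], [323.0, 304.0]]
```

Run:
```python
from h import *
delta([.595,-.222,.09],np.radians(93.5))
```

```text
shift [0.422  0.0199 0.7786] turn [-0.0029  0.0024 -0.0775] q6 1.11 t 22.08
```

Request:
play_rows(
  rows=[
    [[0.14,0.01,0.05],[0,0,-0.04]],
    [[0.28,0.02,0.15],[0,0,-0.078]],
    [[0.422,0.02,0.3],[0,0,-0.078]],
    [[0.422,0.02,0.45],[0,0,-0.078]],
    [[0.422,0.02,0.6],[0,0,-0.078]],
    [[0.422,0.02,0.72],[0,0,-0.078]],
    [[0.422,0.02,0.778],[0,0,-0.078]],
    [[0.422,0.02,0.778],[0,0,-0.078]],
    [[0.422,0.02,0.778],[0,0,-0.078]],
    [[0.422,0.02,0.778],[0,0,-0.078]],
  ],
)

```text
time: 22.92
tool_pos: [0.5969, -0.2234, 0.0935]
tcp_rot: [3.139, 0.098, 0.004]
wrist_force: [0.1, -0.7, 0.4]
width: 0.499
grip_force: 0.0
```

Run:
```python
from h import *
s=bot.read_state();print(s["tool_pos"]);delta([.595,-.222,.0235],np.radians(93.5))
```

```text
[ 0.59689527 -0.22339648  0.09346499]
shift [-0.0079 -0.0063  0.2798] turn [ 0.0012 -0.0032  0.0015] q6 1.11 t 22.92
```

Request:
play_rows(
  rows=[
    [[-0.006,-0.005,0.08],[0,0,0]],
    [[-0.006,-0.005,0.15],[0,0,0]],
    [[-0.006,-0.005,0.2],[0,0,0]],
    [[-0.006,-0.005,0.24],[0,0,0]],
    [[-0.006,-0.005,0.265],[0,0,0]],
    [[-0.006,-0.005,0.275],[0,0,0]],
    [[-0.006,-0.005,0.275],[0,0,0]],
    [[-0.006,-0.005,0.275],[0,0,0]],
  ],
)

```text
time: 23.58
tool_pos: [0.5946, -0.2234, 0.0235]
tcp_rot: [3.14, 0.095, 0.002]
wrist_force: [-0.2, -0.6, -0.0]
width: 0.502
grip_force: 0.0
```

Request:
play_rows(
  rows=[
    [[0,0,0],[0,0,0]],
    [[0,0,0],[0,0,0]],
    [[0,0,0],[0,0,0]],
    [[0,0,0],[0,0,0]],
    [[0,0,0],[0,0,0]],
    [[0,0,0],[0,0,0]],
    [[0,0,0],[0,0,0]],
  ],
  claw=-1,
  newtons=60,
)

```text
time: 24.17
tool_pos: [0.5946, -0.2234, 0.0235]
tcp_rot: [3.14, 0.095, 0.002]
wrist_force: [0.4, 0.1, 5.4]
width: 0.101
grip_force: 59.1
```

Request:
play_rows(
  rows=[
    [[0,0,-0.04],[0,0,0]],
    [[0,0,-0.15],[0,0,0]],
    [[0,0,-0.3],[0,0,0]],
    [[0,0,-0.45],[0,0,0]],
    [[0,0,-0.6],[0,0,0]],
    [[0,0,-0.7],[0,0,0]],
    [[-0.12,-0.08,-0.7],[0,0,0.08]],
    [[-0.25,-0.16,-0.7],[0,0,0.17]],
    [[-0.37,-0.24,-0.7],[0,0,0.26]],
    [[-0.5,-0.32,-0.7],[0,0,0.35]],
    [[-0.6,-0.38,-0.7],[0,0,0.38]],
    [[-0.67,-0.41,-0.7],[0,0,0.38]],
    [[-0.67,-0.41,-0.7],[0,0,0.38]],
    [[-0.67,-0.41,-0.7],[0,0,0.38]],
    [[-0.67,-0.41,-0.7],[0,0,0.38]],
  ],
)

```text
time: 25.42
tool_pos: [0.4209, -0.1311, 0.1981]
tcp_rot: [3.119, -0.373, 0.001]
wrist_force: [1.0, -0.4, -1.9]
width: 0.1
grip_force: 58.7
```

Run:
```python
from h import *
im,K,T=cam("wrist");np.savez("w13.npz",im=im,K=K,T=T);cv2.imwrite("pics/w13.png",im[:,:,::-1]);s=bot.read_state();t=s["tool_pos"];A=R.from_rotvec(s["tcp_rot"]).as_matrix();yaw=np.arctan2(A[1,0],A[0,0])
print(t.round(4),"tool x yaw",np.degrees(yaw).round(2),A[:,2].round(4),s["width"],s["wrist_force"])
rect(im,K,T,t[:2],yaw,t[2]-.0235+.015,.146,.09,165,tag="lid")
rect(im,K,T,(.3532,-.2734),np.radians(-13.62),.048,.14,.084,175,tag="box",span=8)
```

```text
[ 0.4213 -0.1313  0.1981] tool x yaw -13.63 [ 8.e-04 -3.e-04 -1.e+00] 0.10135188585002168 [-0.63980979 -0.11158518 -1.27628488]
lid +x dist mm 72.46 slope deg 0.07 res 0.03 60
lid -x dist mm 71.99 slope deg -0.49 res 0.07 19
lid +y dist mm 44.81 slope deg 0.04 res 0.07 38
lid -y dist mm 43.75 slope deg 0.11 res 0.08 22
box +x dist mm 69.65 slope deg -0.0 res 0.0 60
box -x few 0
box +y dist mm 42.05 slope deg -0.01 res 0.1 24
box -y dist mm 41.29 slope deg 0.04 res 0.08 60
```

View pics/w13.png

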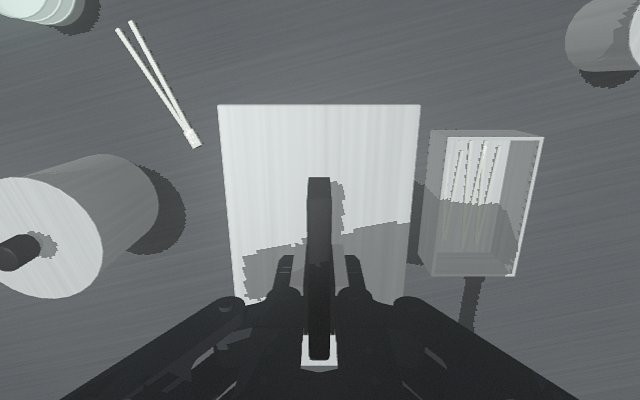

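The box lid is held level and parallel to the box, which is at (487,205).

Request:
play_rows(
  rows=[
    [[-0.03,0.14,0],[0,0,0]],
    [[-0.06,0.28,0],[0,0,0]],
    [[-0.09,0.42,0],[0,0,0]],
    [[-0.12,0.55,0],[0,0,0]],
    [[-0.131,0.617,0],[0,0,0]],
    [[-0.131,0.617,0.1],[0,0,0]],
    [[-0.131,0.617,0.22],[0,0,0]],
    [[-0.131,0.617,0.33],[0,0,0]],
    [[-0.131,0.617,0.4],[0,0,0]],
    [[-0.131,0.617,0.4],[0,0,0]],
    [[-0.131,0.617,0.4],[0,0,0]],
    [[-0.131,0.617,0.4],[0,0,0]],
  ],
)

```text
time: 26.47
tool_pos: [0.3536, -0.2742, 0.0989]
tcp_rot: [3.119, -0.373, 0.002]
wrist_force: [-0.0, 0.9, -2.2]
width: 0.102
grip_force: 59.0
```

Run:
```python
from h import *
for i in range(2):cams.read_camera("wrist")
s=bot.read_state();print(s["tool_pos"],s["wrist_force"]);delta([.3532,-.2734,.0595],np.radians(76.38))
```

```text
[ 0.35399414 -0.27446878  0.09965565] [ 0.05245226  0.22561424 -1.92323871]
shift [-0.0046 -0.0037  0.1606] turn [ 0.002  -0.0039  0.0001] q6 1.09 t 26.57
```

Request:
play_rows(
  rows=[
    [[-0.001,-0.003,0.04],[0,0,0]],
    [[-0.001,-0.003,0.08],[0,0,0]],
    [[-0.001,-0.003,0.11],[0,0,0]],
    [[-0.001,-0.003,0.135],[0,0,0]],
    [[-0.001,-0.003,0.15],[0,0,0]],
    [[-0.001,-0.003,0.157],[0,0,0]],
    [[-0.001,-0.003,0.158],[0,0,0]],
    [[-0.001,-0.003,0.158],[0,0,0]],
  ],
)

```text
time: 27.23
tool_pos: [0.3515, -0.2716, 0.0595]
tcp_rot: [-3.117, 0.372, 0.005]
wrist_force: [-7.3, 6.4, 16.2]
width: 0.104
grip_force: 61.5
```

Request:
play_rows(
  rows=[
    [[0.004,0.003,-0.002],[0,0,0]],
    [[0.007,0.005,-0.002],[0,0,0]],
    [[0.007,0.005,-0.002],[0,0,0]],
    [[0.007,0.005,-0.002],[0,0,0]],
  ],
)

```text
time: 27.57
tool_pos: [0.3534, -0.2736, 0.0595]
tcp_rot: [-3.118, 0.372, 0.002]
wrist_force: [-3.2, 4.2, 10.1]
width: 0.101
grip_force: 60.5
```

Request:
play_rows(
  rows=[
    [[0,0,0],[0,0,0]],
    [[0,0,0],[0,0,0]],
    [[0,0,0],[0,0,0]],
    [[0,0,0],[0,0,0]],
    [[0,0,-0.05],[0,0,0]],
    [[0,0,-0.15],[0,0,0]],
    [[0,0,-0.3],[0,0,0]],
    [[0,0,-0.45],[0,0,0]],
    [[0,0,-0.6],[0,0,0]],
    [[0.1,-0.15,-0.75],[0,0,0]],
    [[0.2,-0.3,-0.8],[0,0,0]],
    [[0.3,-0.45,-0.8],[0,0,0]],
    [[0.3,-0.6,-0.8],[0,0,0]],
    [[0.3,-0.6,-0.8],[0,0,0]],
    [[0.3,-0.6,-0.8],[0,0,0]],
  ],
  claw=0,
)

```text
time: 28.82
tool_pos: [0.4637, -0.1429, 0.259]
tcp_rot: [-3.119, 0.366, -0.002]
wrist_force: [-0.3, -0.7, -1.1]
width: 0.503
grip_force: 0.0
```

Run:
```python
from h import *
im,K,T=cam("wrist");print(bot.read_state()["tool_pos"])
rect(im,K,T,(.3533,-.273),np.radians(-13.62),.051,.146,.09,165,tag="boxlid",span=8)
arc(im,K,T,(.481,-.413),.073,.035,165)
cv2.imwrite("pics/w14.png",im[:,:,::-1]);im,K,T=cam("scene");cv2.imwrite("pics/end.png",im[:,:,::-1])
```

```text
[ 0.46270566 -0.1445265   0.25866614]
boxlid +x dist mm 73.64 slope deg 0.33 res 0.06 60
boxlid -x dist mm 71.57 slope deg 0.43 res 0.04 49
boxlid +y dist mm 44.87 slope deg 0.05 res 0.11 14
boxlid -y dist mm 44.71 slope deg 0.04 res 0.08 19
fit [ 0.4791 -0.4122] r 0.0346 res 0.00013 173 173
```

View pics/w14.png

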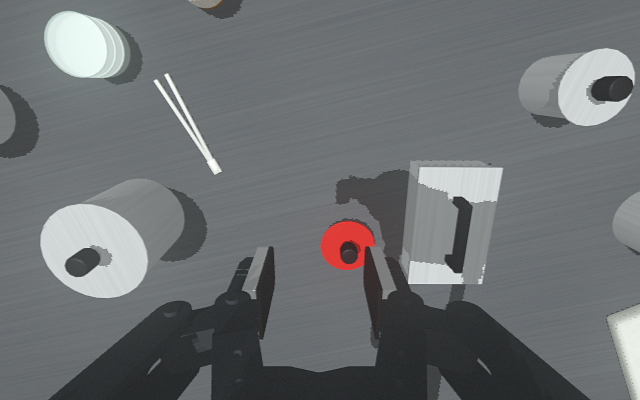

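View pics/end.png

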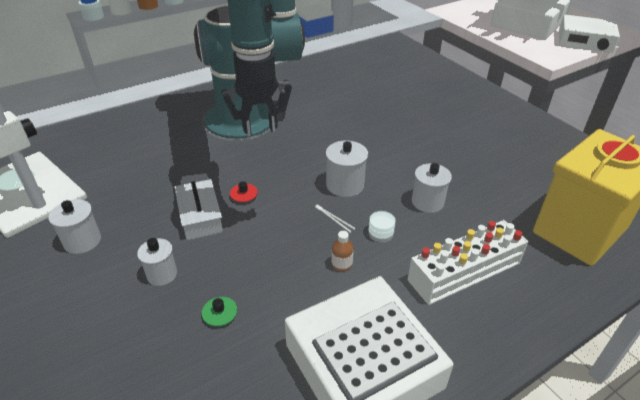

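All four lids are seated flat: in `w14.png` the box lid at (455,225), the small one at (596,87) and the large one at (95,250), and in `end.png` the medium one at (431,186). Every lid is within 2 mm of centre, and the dish stack and amber bottle have not moved.

```bash
python3 -c "
from workcell import bot
print(bot.finish_job())"
```

```text
the job is handed in; nothing more can be done
None
```

All four lids are on their vessels, flat and within about 2 mm of centre (the small lid is furthest off). The dish stack and amber bottle weren't touched, and the job was handed in at about 29 s of the 120 s allowed.

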